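# Load the slicing insert into the mandoline

### The arm

A 6-joint arm with a two-finger parallel gripper is mounted at the origin on a cart in front of the work surface, level with it; the furniture and walls round the work are solid. World frame = base frame: x ahead of the robot, y to its left, z up, the work surface at z = 0. Lengths are in mm, angles in degrees, forces in N, time in s.
With the tool pointing down it reaches from about 275 to 875 mm from the base axis. Payload 12.5 kg.
Tool frame: the origin (TCP) lies on the centre line of the jaws, within the pads' length; the fingertips stand ahead of it and the grasp point (between the pads) lies 11 mm behind it (arm.tip_reach is the z of the fingertips in the tool frame, in mm); z points along the fingers, y is the line along which they close (so a half turn about z gives the same grasp; the last joint's range is limited). The gripper opens to 85 mm and grips with 20 to 120 N. Pads are 22 mm wide; open, the fingers measure 114 mm over their backs; the gripper's body (76 mm by 85 mm) begins 54 mm behind the grasp point. The pads swing forward as they close: fully open they stand 13 mm farther back than shut.
Start: joints at [67.918, 20.094, 94.641, -0, 65.266, -4.847], TCP at [162.925, 525.3, 239.29] pointing down, gripper open.
Joint ranges: [-157.81, 157.81], [-45, 120.19], [0.68, 151.7], [-89.99, 269.99], [4.06, 180], [-164.3, 164.3]. Speed limits (degrees/s): [127.2, 127.2, 159.86, 180, 180, 180].

### API

Orientations are given as [roll, pitch, yaw] about the fixed x, y, z axes, in that order (R = Rz(yaw) Ry(pitch) Rx(roll)).
In Python, from cell import arm gives the robot as it stands.
- The arm moves only by the tool step_arm, never from a script. Its argument "commands" is a list of rows, each a list of 3 entries, a list of its own where there are three numbers: the shift along the tool's x, y, z in m, then the turn, a rotation vector about the tool's x, y, z in rad, then the finger opening in m, from 0 to 0.0854. A call has 1 to 8 rows; each row shifts and turns the commanded pose from where the row before left it, along the tool's axes as they then stand; what a row does not reach is not made up. A row lasts 1/8 s, in which the tool goes at most 62.5 mm and 10.7 degrees, less where a joint would pass 70% of its speed; a pose out of reach is approached as far as the arm can. A call with a gripper value outside its range is refused whole. The fingers move at their own pace and stop on an object; "squeeze" is the grip in N (left out, the last holds). Time passes only in rows, so rows that do not move let the fingers close. It gives the time, the measured TCP pose, the force, the opening and the grip force at its end, in the units of the state.
- arm.observe(): the state, without advancing time (a new reading comes with each control period).
- arm.get_image(name): name is "scene" or "side" or "wrist"; returns the picture (400x640x3 uint8, blue, green, red); there is no depth.
- arm.calibration(name): a dict with "intrinsics" (3x3 intrinsics, pixels), "T" (4x4, takes a point from camera to world coordinates). Camera axes: x right, y up, looking along -z (the intrinsics and any distortion apply to the point x, -y, -z); pixel columns grow to the right and rows downward; lengths in mm; the calibration is good to about 2 mm. The wrist camera is an equidistant fisheye: a pixel r from the principal point sees the ray r / f radians off the axis. A picture is of the moment at which its call begins: read the wrist's pose just before it. calibration takes no time and is no camera call; for the wrist camera it gives the pose at the moment of the call.
- arm.finish_job(): hands the job in; it is judged then, once.
The state is a dict: "time": time; "joint_pos": joint angles; "dq": joint speeds; "tau": joint torques, N m; "tcp_pos": TCP position; "tool_rot": TCP orientation; "wrist_force": force on the tool from outside, world axes, zero at the start; "ft_torque": the same for the moment, N m; "finger_gap": finger opening in mm; "grasp_force": force on a finger pad.
Only numpy, scipy, OpenCV 4.12 (cv2) and the standard library are available. Lean on these libraries where they do the work, as an engineer would, in place of code of your own. Each camera call takes 0.05 s, during which the arm holds its last target. There are 200 camera calls.

### The job

Load the orange slicing insert into the mandoline slicer: with your fingertips press it down flat in its sprung loading bay, and keep it pressed hard while you slide it under the black bridge and its steel leaf spring, until it sits flat against the end stop and the grey loading plate has popped up behind it. Only press and push the insert, do not lift it out, and leave the lemon, the salt shaker and the garlic where they are. Then take your hand away.

Things in the scene. Friction and masses are not known exactly. Their poses are not given: they have to be found in the camera images.
- mandoline: Black slicer fixed to the worktop, 250 x 100 mm. Origin on the worktop under the middle of the loading bay; x: the way the insert slides, level; z up. Its frame, mm: side rails the whole length (x -72 to 178), inner faces y = -41 and 41, tops z = 33; grey sprung loading plate x = -69 to 53; then a steel deck, top z = 20, to the end stop at x = 168. Sliding faces are smooth (friction about 0.2).
- slicing_insert: Loose orange insert 112 (x) x 78 (y) mm, 0.15 kg; origin at the centre of its underside, axes as the slicer's. Thumb pad 8 mm thick from x = -56 to -20 mm, then the body, 14 mm thick, to x = 56, with a steel blade strip in its top. Starts on the raised plate, underside at 28 mm, origin 0 to 16 mm along the slicer's x, 2 mm play to each rail. Home: origin at x = 112, z = 20 mm in the slicer's frame.
- thumb_pad (a point): Centre of the top of the insert's ribbed thumb pad, 36 mm behind the insert's origin, 8 mm above its underside; axes as the insert's. The pad is 36 mm long and lies 78 mm wide between the rails: keep the fingers shut. 16 mm ahead of this point an upright step, 6 mm high, leads up to the body; fingertips that press on the pad can push against it.
- bridge (a point): Middle of the underside of the black bridge that crosses the rails: at x = 124, z = 37 mm in the slicer's frame; axes as the slicer's. The bridge is 14 mm long (x), its top 49 mm above the worktop. The insert's body has its top at 42 mm while the loading plate is up, so the bridge stops it; pressed fully down its top is at 34 mm and passes.
- leaf_tip (a point): Tip of the steel leaf spring, 44 mm wide, which slopes forward and down from the bridge to this point, at x = 158, z = 31 mm in the slicer's frame. The insert's body lifts it 3 to 4 mm as it passes below; the spring then presses on it with about 8 N. The point moves with the spring.
- stop_face (a point): Middle of the end stop's upright face, at x = 168, z = 30 mm in the slicer's frame; the insert's front end touches it when home. The stop's top is 40 mm above the worktop.
- loading_plate (a joint): How far the sprung loading plate is pushed down, m: 0 = up (top 28 mm above the worktop), 0.008 = fully down, flush with the steel deck. It takes about 8 N to start and 13 N to hold fully down; press with about 20 N to be sure. It springs up by itself once the insert's rear end has passed it, which is when the insert is within 3 mm of home.
- lemon: Yellow lemon, 71 x 53 x 51 mm, on the worktop beside the slicer; origin under its centre. A bystander.
- salt_shaker: Clear salt shaker with a grey top, 44 mm across, 90 mm high, on the worktop beside the slicer; origin at the centre of its foot. A bystander.
- garlic: Garlic bulb, 56 mm across and high, on the worktop beside the slicer; origin under its centre. A bystander.

How it is judged (in metres and radians):
On the way:
1. the insert is pressed down in the loading bay (loading plate at least 6 mm down) before it goes under the bridge by more than about 10 mm (value of joint loading_plate above 0.006 m and x of slicing_insert in the frame of mandoline below 0.075 m), for 0.1 s.
At the end, for the whole second after the job is handed in: The insert is home: within 4 mm of the end stop, flat on the deck (within 2.5 mm of height and 0.04 rad), at rest, and the loading plate has sprung up behind it (within 2 mm) (x of slicing_insert in the frame of mandoline between 0.108 and 0.116 m and z of slicing_insert in the frame of mandoline between 0.0175 and 0.0225 m and angle between the z axis of slicing_insert and the z axis of mandoline, either way round below 0.04 rad and angle between the x axis of slicing_insert and the x axis of mandoline, either way round below 0.08 rad and value of joint loading_plate below 0.002 m and linear speed of slicing_insert below 0.01 m/s); the robot touches nothing.
It fails at once if the insert is lifted more than 15 mm above the raised loading plate (z of slicing_insert in the frame of mandoline above 0.043 m).
It fails at once if the lemon is moved more than 20 mm (distance of lemon from where it was at the start of the episode above 0.02 m).
It fails at once if the salt shaker is moved more than 20 mm (distance of salt_shaker from where it was at the start of the episode above 0.02 m).
It fails at once if the garlic is moved more than 20 mm (distance of garlic from where it was at the start of the episode above 0.02 m).
It also fails if it takes over 48 s, if anything falls off the work surface, if the arm or the gripper's body presses on something with over 40 N, if the wrist force passes 120 N, or if a joint passes its speed limit or range.

## Working session

There is one attempt and no reset: what is moved stays moved. The work goes in short steps, Python scripts to look and compute and a tool call to move; the robot and the scene stay as the last step left them, time stands still between calls to the robot, and variables do not carry over. Pictures are saved under pics/ and viewed, at most 10 in all, crops included, and the job is handed in when it is done.

Besides the shell and the picture viewer there is one more tool, called after "Request:" by a JSON object that holds its "name" and its "arguments". step_arm: Moves the arm, as the interface text tells. Its arguments: {"type":"object","properties":{"commands":{"type":"array"},"squeeze":{"type":"number"}},"required":["commands"]}

```bash
mkdir -p pics; python3 - <<'E'
from cell import arm
import cv2,numpy as np
for n in("scene","side"):
    im=arm.get_image(n); cv2.imwrite(f"pics/{n}0.png",im)
    c=arm.calibration(n); print(n,np.round(c["intrinsics"],1).tolist(),np.round(c["T"],3).tolist(), [k for k in c])
s=arm.observe(); print(s, arm.tip_reach)
E
```

```text
scene [[466.2, 0.0, 316.5], [0.0, 466.2, 203.0], [0.0, 0.0, 1.0]] [[0.916, 0.306, -0.26, 343.578], [-0.401, 0.726, -0.559, -283.628], [0.017, 0.616, 0.788, 724.761], [0.0, 0.0, 0.0, 1.0]] ['intrinsics', 'T']
side [[520.1, 0.0, 322.1], [0.0, 520.1, 207.7], [0.0, 0.0, 1.0]] [[-0.7, 0.606, -0.377, 204.756], [-0.714, -0.599, 0.364, 531.721], [-0.005, 0.524, 0.852, 857.094], [0.0, 0.0, 0.0, 1.0]] ['intrinsics', 'T']
{'time': 0.1, 'joint_pos': array([ 6.79183475e+01,  2.01219434e+01,  9.46735849e+01,  1.47460619e-03,
        6.52657021e+01, -4.85000125e+00]), 'dq': array([ 0.1112314 , -0.01737516,  0.02598575,  0.07139917, -0.00871702,
       -0.08688839]), 'tau': array([ 1.05846433e-03, -5.06833291e+01, -2.91871673e+01, -8.60174259e-05,
        2.69136908e-03, -2.18989703e-05]), 'tcp_pos': array([162.81452004, 525.04246705, 238.80362629]), 'tool_rot': array([-1.79939102e+02, -6.51074557e-03,  1.62767728e+02]), 'wrist_force': array([-0.10291719, -0.61424179, -0.28314534]), 'ft_torque': array([ 0.08101379, -0.00568287,  0.0136764 ]), 'grasp_force': 0.0, 'finger_gap': 85.75679111282803} 8.0
```

View pics/scene0.png

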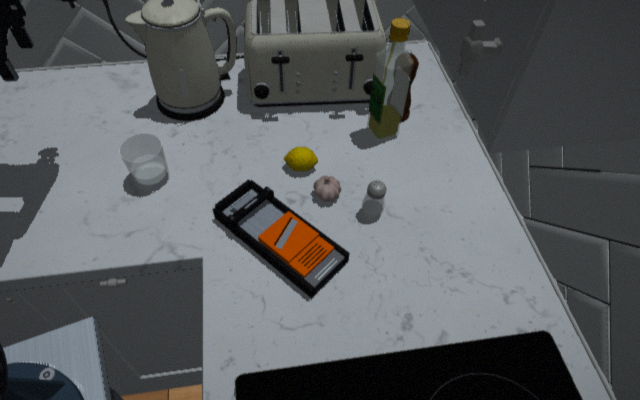

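View pics/side0.png

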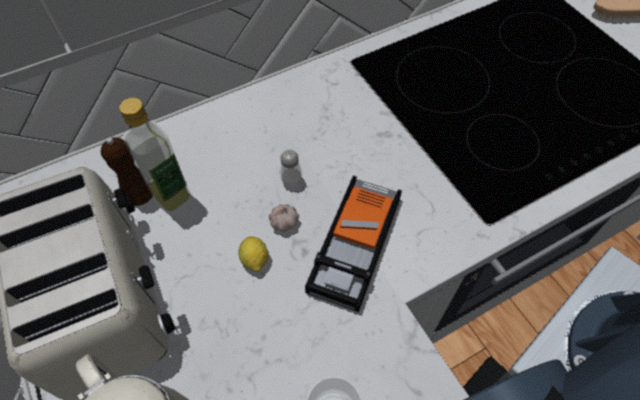

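The scene picture shows the slicer from (215,210), its bridge end, to (348,255)/(312,295), its loading end, with the orange insert at about (297,244). The side picture shows the same slicer, with the insert at (363,212) and the bridge at (340,265). In both, the garlic, lemon and shaker lie on one side, about 40 mm or more away.

```bash
cat > h.py <<'E'
import cv2,numpy as np
def ray(c,uv,z):
    K,T=np.array(c["intrinsics"]),np.array(c["T"]); uv=np.atleast_2d(uv).astype(float)
    d=np.c_[(uv[:,0]-K[0,2])/K[0,0],-(uv[:,1]-K[1,2])/K[1,1],-np.ones(len(uv))]@T[:3,:3].T
    o=T[:3,3]; return o+d*((z-o[2])/d[:,2])[:,None]
def proj(c,P):
    K,T=np.array(c["intrinsics"]),np.array(c["T"]); p=(np.atleast_2d(P)-T[:3,3])@T[:3,:3]
    return np.c_[K[0,2]+K[0,0]*p[:,0]/-p[:,2],K[1,2]-K[1,1]*p[:,1]/-p[:,2]]
def blob(m,near):
    n,l,s,ce=cv2.connectedComponentsWithStats(m.astype(np.uint8))
    k=1+np.argmax([s[i,4] if np.hypot(*(ce[i]-near))<40 else 0 for i in range(1,n)])
    return max(cv2.findContours((l==k).astype(np.uint8),0,cv2.CHAIN_APPROX_NONE)[0],key=len)[:,0]
E
python3 - <<'E'
from h import *
from cell import arm
for n,no,nm in(("scene",(297,244),(281,238)),("side",(363,212),(355,243))):
    im=cv2.imread(f"pics/{n}0.png"); c=arm.calibration(n)
    hsv=cv2.cvtColor(im,cv2.COLOR_BGR2HSV)
    o=(hsv[...,0]<20)&(hsv[...,1]>150)&(hsv[...,2]>80)
    dark=hsv[...,2]<70
    co=blob(o,no); 
    m=cv2.morphologyEx((dark).astype(np.uint8),cv2.MORPH_CLOSE,np.ones((3,3)))
    cm=blob(m,nm)
    for nme,ct,z in(("ins",co,40),("mand",cm,33),("mand0",cm,0)):
        P=ray(c,ct,z)[:,:2].astype(np.float32); r=cv2.minAreaRect(P)
        print(n,nme,len(ct),np.round(r[0],1),np.round(r[1],1),round(r[2],2)); 
        if z!=40 or 1: print(np.round(cv2.boxPoints(r)).tolist())
    v=cv2.resize(im[150:320,190:430],None,fx=3.3,fy=3.3,interpolation=cv2.INTER_CUBIC); cv2.imwrite(f"pics/{n}c.png",v)
E
```

```text
scene ins 159 [501.3 137.8] [ 81.4 115.8] 23.78
[[441.0, 174.0], [487.0, 68.0], [562.0, 101.0], [515.0, 207.0]]
scene mand 324 [479.1 172.4] [125.7 262.4] 24.27
[[368.0, 266.0], [476.0, 27.0], [590.0, 79.0], [482.0, 318.0]]
scene mand0 324 [485.6 194.1] [131.7 275. ] 24.27
[[369.0, 292.0], [482.0, 42.0], [602.0, 96.0], [489.0, 347.0]]
side ins 172 [501.5 142.2] [ 80.2 111.1] 24.37
[[442.0, 176.0], [488.0, 75.0], [561.0, 108.0], [515.0, 209.0]]
side mand 568 [481.3 184.3] [104.2 258.5] 24.33
[[381.0, 281.0], [487.0, 45.0], [582.0, 88.0], [476.0, 324.0]]
side mand0 568 [492.4 170.4] [108.4 268.9] 24.33
[[388.0, 271.0], [498.0, 26.0], [597.0, 70.0], [486.0, 315.0]]
```

Request:
{"name": "step_arm", "arguments": {"commands": [[[-0.046, -0.0295, 0], [0, 0, 0], 0], [[-0.046, -0.0295, 0], [0, 0, 0], 0], [[-0.046, -0.0295, 0], [0, 0, 0], 0], [[-0.046, -0.0295, 0], [0, 0, 0], 0], [[-0.046, -0.0295, 0], [0, 0, 0], 0], [[-0.046, -0.0295, 0], [0, 0, 0], 0], [[-0.046, -0.0295, 0], [0, 0, 0], 0], [[-0.046, -0.0295, 0], [0, 0, 0], 0]], "squeeze": 30}}

```text
time: 1.1
tcp_pos: [445.3, 189.3, 239.2]
tool_rot: [-180.0, -0.0, 162.8]
wrist_force: [0.9, 0.6, -0.6]
finger_gap: 0.1
grasp_force: 0.0
```

Request:
{"name": "step_arm", "arguments": {"commands": [[[-0.046, -0.0295, 0], [0, 0, 0], 0], [[-0.046, -0.0295, 0], [0, 0, 0], 0], [[0, 0, 0], [0, 0, 0.169], 0], [[0, 0, 0], [0, 0, 0.169], 0], [[0, 0, 0], [0, 0, 0.169], 0], [[0, 0, 0], [0, 0, 0.169], 0], [[0, 0, 0], [0, 0, 0.169], 0], [[0, 0, 0], [0, 0, 0], 0]]}}

```text
time: 2.1
tcp_pos: [514.7, 107.2, 239.0]
tool_rot: [-180.0, -0.0, 114.4]
wrist_force: [-0.2, -0.3, 1.6]
finger_gap: -0.1
grasp_force: 0.0
```

```bash
python3 - <<'E'
from cell import arm
import cv2,numpy as np
s=arm.observe(); c=arm.calibration("wrist"); im=arm.get_image("wrist"); cv2.imwrite("pics/w1.png",im)
print(s["time"],s["tcp_pos"],s["tool_rot"],s["wrist_force"],s["finger_gap"],s["joint_pos"]); print(np.round(c["intrinsics"],1).tolist(),np.round(c["T"],3).tolist())
E
```

```text
2.1 [514.7232565  107.23132217 239.0372405 ] [-1.79970286e+02 -9.47969234e-03  1.14415384e+02] [-0.21938708 -0.28643503  1.60682847] -0.06572839844446166 [ 6.69408418e+00  1.76106474e+01  9.81951473e+01 -1.63094333e-05
  6.42253948e+01 -1.77212955e+01]
[[309.7, 0.0, 316.7], [0.0, 309.7, 195.6], [0.0, 0.0, 1.0]] [[0.911, -0.393, -0.128, 482.457], [0.413, 0.866, 0.282, 180.446], [-0.0, -0.31, 0.951, 373.851], [0.0, 0.0, 0.0, 1.0]]
```

View pics/w1.png

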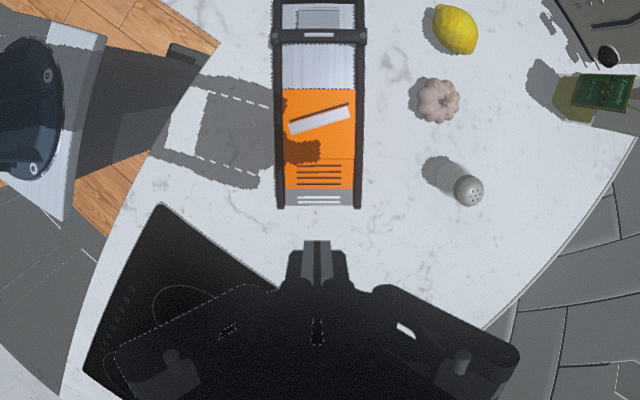

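The wrist picture shows the slicer upright. The insert's rear edge is at row 189 and its front edge at row 89, spanning columns 286 to 355. The step is near row 158, the bridge near row 35, and the shut fingers at (317,245).

```bash
cat >> h.py <<'E'
def wray(c,uv,z):
    K,T=np.array(c["intrinsics"]),np.array(c["T"]); uv=np.atleast_2d(uv).astype(float)
    x,y=(uv-K[:2,2]).T; r=np.hypot(x,y); t=r/K[0,0]
    d=np.c_[np.sin(t)*x/r,-np.sin(t)*y/r,-np.cos(t)]@T[:3,:3].T
    o=T[:3,3]; return o+d*((z-o[2])/d[:,2])[:,None]
E
python3 - <<'E'
from h import *
from cell import arm
c=arm.calibration("wrist"); im=cv2.imread("pics/w1.png"); hsv=cv2.cvtColor(im,cv2.COLOR_BGR2HSV)
o=(hsv[...,0]<22)&(hsv[...,1]>150)&(hsv[...,2]>60); o[:80]=0;o[200:]=0;o[:,:275]=0;o[:,365:]=0
for r in (100,120,165,180,186):
    k=np.where(o[r])[0]; z=42 if r<158 else 36
    print(r,k[0],k[-1],np.round(wray(c,[[k[0],r],[k[-1]+1,r]],z)[:,:2],1).tolist())
for col in(300,320,340):
    k=np.where(o[:,col])[0]; print(col,k[0],k[-1]); a=wray(c,[col,k[-1]+1],36)[0]; b=wray(c,[col,k[0]],42)[0]
    print(np.round(a,1),np.round(b,1),"len",np.linalg.norm((a-b)[:2]),"yaw",np.degrees(np.arctan2(*(b-a)[1::-1])))
    g=im[:,col].astype(int).sum(1); print(g[150:166])
# plate rear / mandoline rails outer at z33
dark=hsv[...,2]<70
for r in(75,120,150,195):
    k=np.where(~dark[r])[0]; L=k[k<280].max() if (k<280).any() else 0
    k2=[x for x in range(350,372) if dark[r,x]]; k1=[x for x in range(268,292) if dark[r,x]]
    if k1 and k2: print(r,k1[0],k1[-1],k2[0],k2[-1],np.round(wray(c,[[k1[0],r],[k2[-1]+1,r]],33)[:,:2],1).tolist())
v=cv2.resize(im[0:215,250:390],None,fx=2.7,fy=2.7,interpolation=cv2.INTER_CUBIC);cv2.imwrite("pics/w1c.png",v)
E
```

```text
100 283 355 [[450.4, 163.9], [520.7, 196.2]]
120 282 355 [[458.1, 143.8], [530.0, 176.7]]
165 284 353 [[479.6, 97.7], [550.9, 130.3]]
180 285 352 [[487.5, 82.1], [557.6, 114.2]]
186 285 352 [[490.2, 75.6], [560.8, 107.8]]
300 90 187
[506.8  80.5  36. ] [462.6 180.9  42. ] len 109.73317125998538 yaw 113.77495398728402
[218 225 228 220 238 213 237 230 213 224 226 226 228 269 320 287]
320 89 187
[527.5  90.   36. ] [481.3 190.6  42. ] len 110.69868450063245 yaw 114.68666890208576
[423 417 343 298 351 403 414 319 306 378 389 397 406 405 329 244]
340 89 187
[548.3  99.5  36. ] [500.4 199.5  42. ] len 110.90437252692728 yaw 115.59420318386124
[421 424 416 417 426 426 420 422 377 372 415 404 415 421 342 236]
75 274 281 356 363 [[429.2, 185.0], [517.8, 225.6]]
120 274 281 357 362 [[449.3, 139.3], [538.3, 180.0]]
150 275 282 356 361 [[463.6, 108.7], [552.1, 149.2]]
195 277 284 353 356 [[486.0, 60.7], [570.6, 99.4]]
```

View pics/w1c.png

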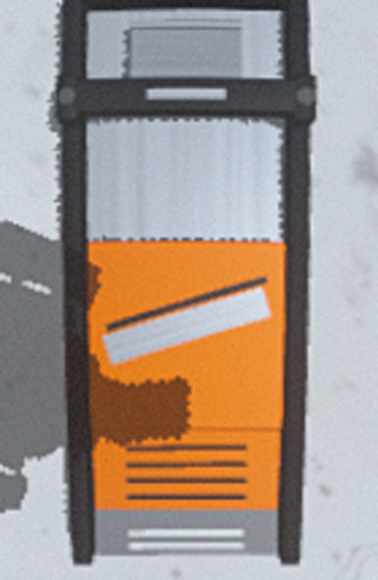

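The crop shows the rear edge of the pad at row 510, the step at row 428 and rails parallel to the picture's columns. Both views put the pad centre near (517.5, 106.5), so I descend there.

Request:
{"name": "step_arm", "arguments": {"commands": [[[-0.0015, 0.002, 0.04], [0, 0, 0], 0], [[0, 0, 0.05], [0, 0, 0], 0], [[0, 0, 0.045], [0, 0, 0], 0], [[0, 0, 0.03], [0, 0, 0], 0], [[0, 0, 0.015], [0, 0, 0], 0], [[0, 0, 0.007], [0, 0, 0], 0], [[0, 0, 0], [0, 0, 0], 0], [[0, 0, 0], [0, 0, 0], 0]]}}

```text
time: 3.15
tcp_pos: [517.9, 106.8, 53.2]
tool_rot: [179.9, 0.0, 114.4]
wrist_force: [1.0, -0.3, 0.2]
finger_gap: 0.0
grasp_force: 0.0
```

```bash
python3 - <<'E'
from h import *
from cell import arm
s=arm.observe();print(s["time"],s["tcp_pos"],s["tool_rot"],s["wrist_force"])
a=arm.get_image("scene");b=arm.get_image("side");w=arm.get_image("wrist")
p=[int(x) for x in proj(arm.calibration("scene"),[510,110,40])[0]];q=[int(x) for x in proj(arm.calibration("side"),[510,110,40])[0]]
f=lambda i,c:cv2.resize(i[max(c[1]-45,0):c[1]+45,c[0]-60:c[0]+60],(390,290),interpolation=cv2.INTER_CUBIC)
cv2.imwrite("pics/n1.png",np.vstack([np.hstack([f(a,p),f(b,q)]),cv2.resize(w[40:320,130:510],(780,300))])[:600])
E
```

```text
3.15 [517.88368541 106.78032875  53.23684964] [1.79914295e+02 2.76410558e-02 1.14373263e+02] [ 0.99049779 -0.31479703  0.21833869]
```

View pics/n1.png

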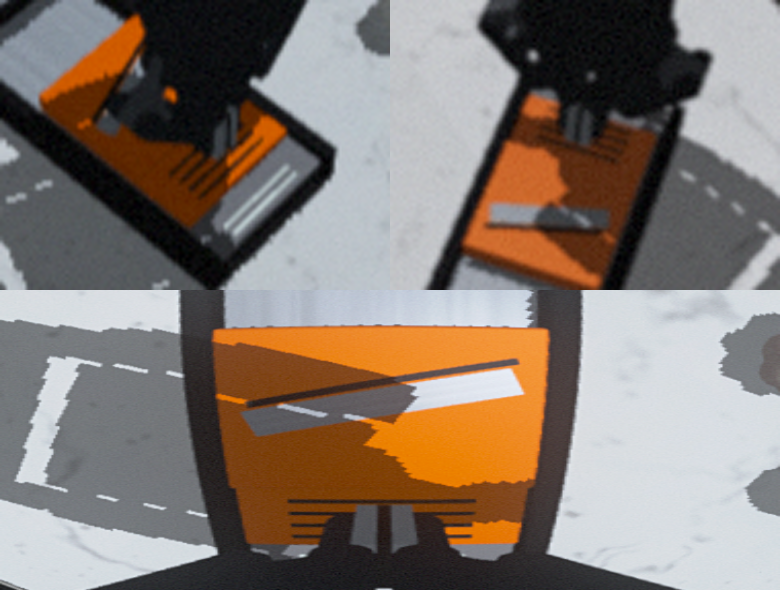

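The close pictures show the shut fingertips over the ribbed pad, centred between the rails and clear of the step. Now I press down in small steps.

Request:
{"name": "step_arm", "arguments": {"commands": [[[0, 0, 0.005], [0, 0, 0], 0], [[0, 0, 0.003], [0, 0, 0], 0], [[0, 0, 0.002], [0, 0, 0], 0], [[0, 0, 0.001], [0, 0, 0], 0], [[0, 0, 0], [0, 0, 0], 0]]}}

```text
time: 3.92
tcp_pos: [517.4, 106.7, 41.5]
tool_rot: [180.0, 0.0, 114.4]
wrist_force: [-1.7, -0.4, 7.6]
finger_gap: -0.5
grasp_force: 3.7
```

Request:
{"name": "step_arm", "arguments": {"commands": [[[0, 0, 0.002], [0, 0, 0], 0], [[0, 0, 0.002], [0, 0, 0], 0], [[0, 0, 0.001], [0, 0, 0], 0], [[0, 0, 0], [0, 0, 0], 0]]}}

```text
time: 4.42
tcp_pos: [517.6, 106.8, 36.8]
tool_rot: [180.0, 0.0, 114.4]
wrist_force: [-2.8, -1.0, 11.6]
finger_gap: -0.2
grasp_force: 5.1
```

Request:
{"name": "step_arm", "arguments": {"commands": [[[0, 0, 0.001], [0, 0, 0], 0], [[0, 0, 0.001], [0, 0, 0], 0], [[0, 0, 0], [0, 0, 0], 0]]}}

```text
time: 4.8
tcp_pos: [518.3, 106.8, 35.9]
tool_rot: [179.9, 0.0, 114.4]
wrist_force: [-4.4, 0.0, 21.7]
finger_gap: 0.1
grasp_force: 11.3
```

Request:
{"name": "step_arm", "arguments": {"commands": [[[0, 0, 0.0005], [0, 0, 0], 0], [[0.003, 0, 0], [0, 0, 0], 0], [[0.004, 0, 0], [0, 0, 0], 0], [[0.004, 0, 0], [0, 0, 0], 0], [[0.004, 0, 0], [0, 0, 0], 0]]}}

```text
time: 5.42
tcp_pos: [513.4, 120.1, 35.9]
tool_rot: [179.7, 0.1, 114.4]
wrist_force: [-0.8, -7.7, 25.1]
finger_gap: -0.4
grasp_force: 12.3
```

Request:
{"name": "step_arm", "arguments": {"commands": [[[0.005, 0, 0], [0, 0, 0], 0], [[0.005, 0, 0], [0, 0, 0], 0], [[0.005, 0, 0], [0, 0, 0], 0], [[0.005, 0, 0], [0, 0, 0], 0], [[0, 0, 0], [0, 0, 0], 0]]}}

```text
time: 6.05
tcp_pos: [504.8, 138.7, 35.9]
tool_rot: [179.7, 0.1, 114.4]
wrist_force: [-2.0, -1.7, 25.7]
finger_gap: 0.3
grasp_force: 13.1
```

```bash
python3 - <<'E'
from h import *
from cell import arm
s=arm.observe();print(s["time"],s["tcp_pos"],s["tool_rot"],s["wrist_force"])
a=arm.get_image("scene");b=arm.get_image("side");w=arm.get_image("wrist")
p=[int(x) for x in proj(arm.calibration("scene"),[490,160,40])[0]];q=[int(x) for x in proj(arm.calibration("side"),[490,160,40])[0]]
f=lambda i,c:cv2.resize(i[max(c[1]-45,0):c[1]+45,c[0]-60:c[0]+60],(390,290),interpolation=cv2.INTER_CUBIC)
cv2.imwrite("pics/n2.png",np.vstack([np.hstack([f(a,p),f(b,q)]),cv2.resize(w[40:320,130:510],(780,300))])[:600])
E
```

```text
6.05 [504.82020443 138.74764953  35.94264381] [1.79749997e+02 9.14883608e-02 1.14370432e+02] [-2.03854792 -1.66369531 25.66805624]
```

View pics/n2.png

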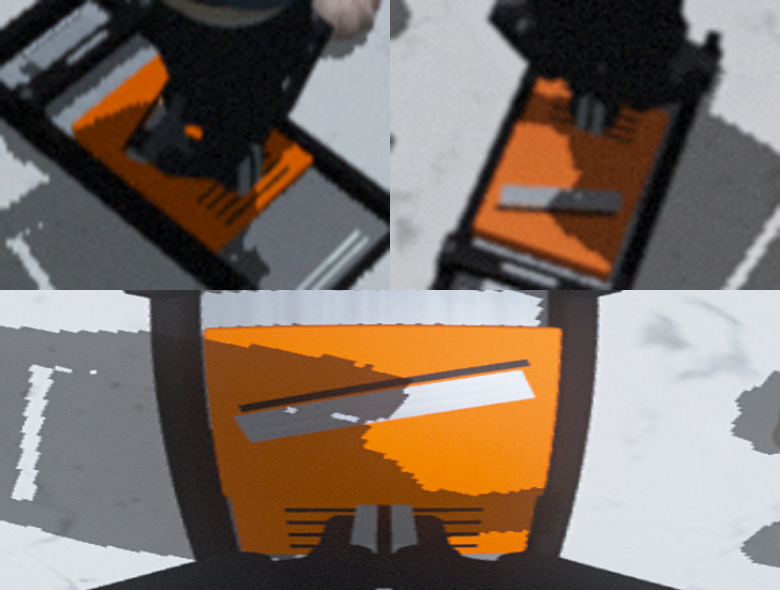

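The insert has moved along with the fingers, about 34 mm. It lies low between the rails, square, with its front edge near the bridge. I keep sliding.

Request:
{"name": "step_arm", "arguments": {"commands": [[[0.004, 0, 0], [0, 0, 0], 0], [[0.004, 0, 0], [0, 0, 0], 0], [[0.004, 0, 0], [0, 0, 0], 0], [[0.004, 0, 0], [0, 0, 0], 0], [[0.004, 0, 0], [0, 0, 0], 0]]}}

```text
time: 6.82
tcp_pos: [496.7, 156.6, 35.9]
tool_rot: [179.8, 0.1, 114.4]
wrist_force: [-1.1, -8.0, 26.8]
finger_gap: 0.2
grasp_force: 13.2
```

Request:
{"name": "step_arm", "arguments": {"commands": [[[0.004, 0, 0], [0, 0, 0], 0], [[0.004, 0, 0], [0, 0, 0], 0], [[0.004, 0, 0], [0, 0, 0], 0], [[0.004, 0, 0], [0, 0, 0], 0], [[0.004, 0, 0], [0, 0, 0], 0]]}}

```text
time: 7.45
tcp_pos: [488.4, 174.9, 35.9]
tool_rot: [179.8, 0.1, 114.4]
wrist_force: [-0.4, -8.2, 28.3]
finger_gap: -0.0
grasp_force: 13.7
```

Request:
{"name": "step_arm", "arguments": {"commands": [[[0.004, 0, 0], [0, 0, 0], 0], [[0.004, 0, 0], [0, 0, 0], 0], [[0.004, 0, 0], [0, 0, 0], 0], [[0.004, 0, 0], [0, 0, 0], 0], [[0.003, 0, 0], [0, 0, 0], 0]]}}

```text
time: 8.07
tcp_pos: [481.2, 192.1, 36.0]
tool_rot: [179.7, 0.1, 114.4]
wrist_force: [3.2, -12.1, 24.3]
finger_gap: -0.0
grasp_force: 15.5
```

Request:
{"name": "step_arm", "arguments": {"commands": [[[0.002, 0, 0], [0, 0, 0], 0], [[0.002, 0, 0], [0, 0, 0], 0], [[0.002, 0, 0], [0, 0, 0], 0]]}}

```text
time: 8.45
tcp_pos: [478.7, 197.6, 36.0]
tool_rot: [179.7, 0.1, 114.4]
wrist_force: [2.4, -10.0, 25.1]
finger_gap: -0.4
grasp_force: 15.4
```

Request:
{"name": "step_arm", "arguments": {"commands": [[[0.002, 0, 0], [0, 0, 0], 0], [[0.002, 0, 0], [0, 0, 0], 0]]}}

```text
time: 8.7
tcp_pos: [477.0, 201.3, 36.0]
tool_rot: [179.7, 0.1, 114.4]
wrist_force: [2.0, -9.5, 25.5]
finger_gap: 0.0
grasp_force: 15.5
```

Request:
{"name": "step_arm", "arguments": {"commands": [[[0.002, 0, 0], [0, 0, 0], 0], [[0.001, 0, 0], [0, 0, 0], 0]]}}

```text
time: 8.95
tcp_pos: [475.8, 204.1, 36.0]
tool_rot: [179.7, 0.1, 114.4]
wrist_force: [2.6, -8.7, 24.6]
finger_gap: 0.2
grasp_force: 15.5
```

Request:
{"name": "step_arm", "arguments": {"commands": [[[0.0015, 0, 0], [0, 0, 0], 0], [[0.0015, 0, 0], [0, 0, 0], 0]]}}

```text
time: 9.2
tcp_pos: [475.4, 205.0, 36.0]
tool_rot: [179.7, 0.3, 114.5]
wrist_force: [12.7, -37.3, 24.3]
finger_gap: 0.2
grasp_force: 25.4
```

Request:
{"name": "step_arm", "arguments": {"commands": [[[0.001, 0, 0], [0, 0, 0], 0], [[0.001, 0, 0], [0, 0, 0], 0]]}}

```text
time: 9.45
tcp_pos: [475.4, 205.2, 36.0]
tool_rot: [179.7, 0.4, 114.5]
wrist_force: [16.6, -45.7, 23.8]
finger_gap: -0.2
grasp_force: 32.6
```

```bash
python3 - <<'E'
from h import *
from cell import arm
s=arm.observe();print(s["time"],s["tcp_pos"],s["tool_rot"],s["wrist_force"])
a=arm.get_image("scene");b=arm.get_image("side");w=arm.get_image("wrist")
p=[int(x) for x in proj(arm.calibration("scene"),[480,180,40])[0]];q=[int(x) for x in proj(arm.calibration("side"),[480,180,40])[0]]
f=lambda i,c:cv2.resize(i[max(c[1]-45,0):c[1]+45,c[0]-60:c[0]+60],(390,290),interpolation=cv2.INTER_CUBIC)
cv2.imwrite("pics/n3.png",np.vstack([np.hstack([f(a,p),f(b,q)]),cv2.resize(w[40:320,130:510],(780,300))])[:600])
E
```

```text
9.45 [475.35915993 205.22991662  35.96469062] [179.68940029   0.39642156 114.4704634 ] [ 16.6073689  -45.69071644  23.84095118]
```

View pics/n3.png

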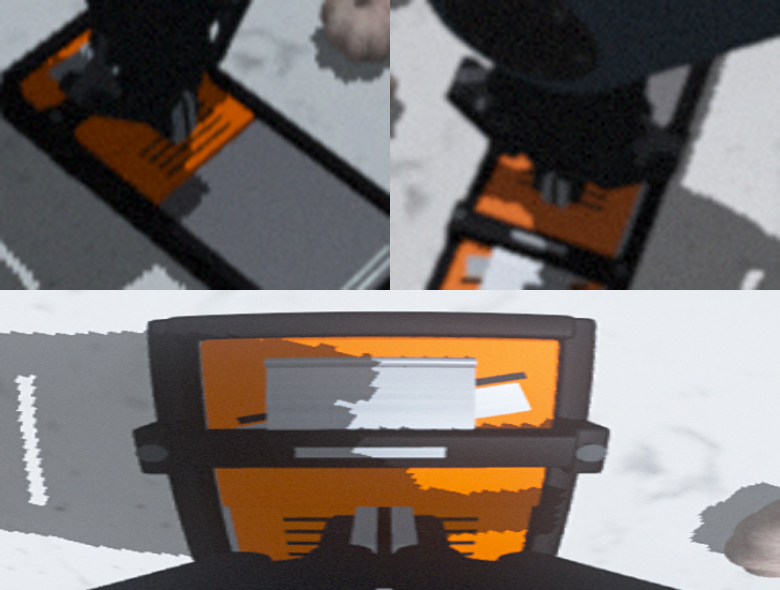

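The insert's front end fills the space to the end stop under the leaf, and the push force jumped to 48 N with no motion, so it is home. I ease the push and lift away.

Request:
{"name": "step_arm", "arguments": {"commands": [[[-0.002, 0, 0], [0, 0, 0], 0], [[-0.0005, 0, -0.002], [0, 0, 0], 0], [[0, 0, -0.003], [0, 0, 0], 0], [[-0.002, 0, -0.006], [0, 0, 0], 0], [[0, 0, -0.03], [0, 0, 0], 0], [[0, 0, -0.05], [0, 0, 0], 0], [[-0.03, 0, -0.05], [0, 0, 0], 0], [[-0.04, 0, -0.04], [0, 0, 0], 0]]}}

```text
time: 10.6
tcp_pos: [502.1, 140.6, 216.8]
tool_rot: [179.9, 0.0, 114.4]
wrist_force: [1.1, -0.2, -0.1]
finger_gap: -0.2
grasp_force: 0.0
```

```bash
python3 - <<'E'
from h import *
from cell import arm
s=arm.observe();print(s["time"],s["tcp_pos"],s["wrist_force"])
c=arm.calibration("wrist")
a=arm.get_image("scene");b=arm.get_image("side");w=arm.get_image("wrist")
p=[int(x) for x in proj(arm.calibration("scene"),[480,180,40])[0]];q=[int(x) for x in proj(arm.calibration("side"),[480,180,40])[0]]
f=lambda i,c:cv2.resize(i[max(c[1]-45,0):c[1]+45,c[0]-60:c[0]+60],(390,290),interpolation=cv2.INTER_CUBIC)
cv2.imwrite("pics/n4.png",np.vstack([np.hstack([f(a,p),f(b,q)]),cv2.resize(w[0:240,180:460],(390,310)).repeat(2,1)[:, :780]]))
E
```

```text
10.6 [502.06886692 140.61332163 216.76419696] [ 1.11379892 -0.1510324  -0.10633485]
```

View pics/n4.png

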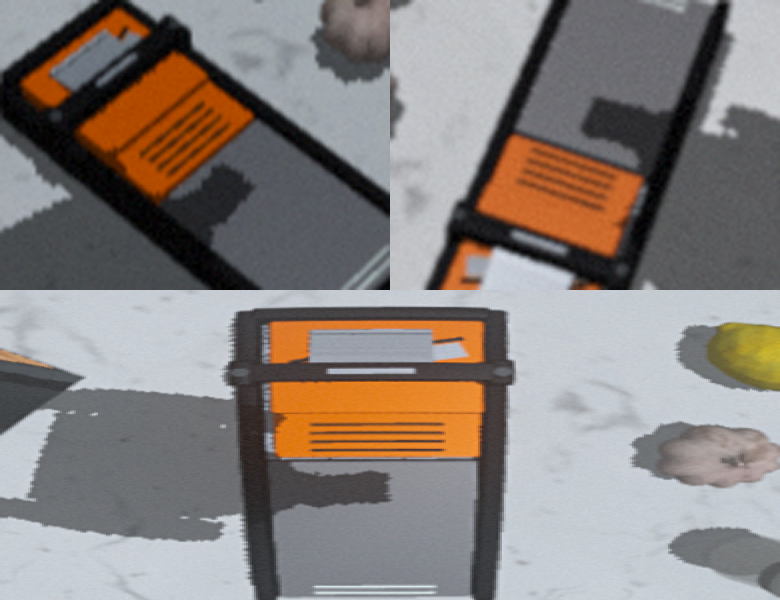

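Insert home and flat in all views. I check the plate's height by comparing its white marks with the first pictures, when the plate was up.

```bash
python3 - <<'E'
from h import *
from cell import arm
for n in("scene","side"):
    c=arm.calibration(n); i0=cv2.imread(f"pics/{n}0.png"); i1=arm.get_image(n)
    P=proj(c,[[529,70,28],[529,70,20]]); print(n,"8mm drop =",P[1]-P[0]); x,y=P[0].astype(int)
    for i in(i0,i1):
        g=cv2.cvtColor(i,cv2.COLOR_BGR2GRAY)[y-22:y+22,x-30:x+30]; m=blob_m=(g>np.percentile(g,50))
        
    g0,g1=[cv2.cvtColor(i,cv2.COLOR_BGR2GRAY)[y-16:y+16,x-24:x+24] for i in(i0,i1)]
    r=cv2.matchTemplate(g1,g0[8:-8,8:-8],cv2.TM_CCOEFF_NORMED); print("shift",np.array(cv2.minMaxLoc(r)[3])-8,r.max())
E
```

```text
scene 8mm drop = [-0.15404363  2.33430621]
shift [0 0] 0.9800034
side 8mm drop = [-0.35740771  2.30926332]
shift [0 0] 0.9866816
```

```bash
python3 - <<'E'
from h import *
from cell import arm
for n in("scene","side"):
    c=arm.calibration(n)
    for i in(cv2.imread(f"pics/{n}0.png"),arm.get_image(n)):
        p=proj(c,[530.5,69.5,28])[0]; g=cv2.cvtColor(i,cv2.COLOR_BGR2GRAY).astype(float)
        Y,X=np.mgrid[:400,:640]; W=ray(c,np.c_[X.ravel(),Y.ravel()],28)[:,:2].reshape(400,640,2)-[502,132]
        u=W@[-.4115,.911]; v=W@[.911,.4115]
        m=(abs(v)<22)&(u<-45)&(u>-80); t=np.clip(g-np.percentile(g[m],70),0,None)*m
        print(n,m.sum(),(t*X).sum()/t.sum(),(t*Y).sum()/t.sum(),"u",(t*u).sum()/t.sum())
E
```

```text
scene 462 324.6281512605042 270.03019957983196 u -65.14029175082375
scene 462 324.6481949873534 269.98137502874226 u -65.10296188664599
side 352 378.839648043081 183.7859890374074 u -76.31351239612474
side 352 378.6973739057941 183.87119633180492 u -76.02749248094275
```

The marks are within 0.15 pixel of where they were at the start, while an 8 mm drop would shift them 2.3 pixels. So the plate is up.

```bash
python3 -c "
from cell import arm
print(arm.finish_job())"
```

```text
the job is handed in; nothing more can be done
None
```

The insert is home, flat against the end stop, with the loading plate back up behind it; the arm is clear, the lemon, shaker and garlic were left alone, and the job is handed in (no verdict was returned).

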